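# Fit the roll-stand spindle

## Robot

A 6-joint arm with a two-finger parallel gripper is mounted at the origin on the work surface. World frame = base frame: x ahead of the robot, y to its left, z up, the work surface at z = 0. Lengths are in mm, angles in rad, forces in N, time in s.
With the tool pointing down it reaches from about 300 to 775 mm from the base axis. Payload 14.6 kg.
Tool frame: the origin (TCP) lies between the finger pads; the fingertips stand 17 mm ahead of it and the grasp point (between the pads) lies 2 mm behind it (manip.tip_reach is the distance from the TCP to the fingertips, in mm); z points along the fingers, y is the line along which they close (so a half turn about z gives the same grasp; the last joint's range is limited). The gripper opens to 94 mm and grips with 3 to 60 N. Pads are 16 mm wide; open, the fingers measure 119 mm over their backs; the gripper's body (75 mm by 177 mm) begins 78 mm behind the grasp point.
Start: joints at [-1.354, 0.3, 1.521, -0, 1.321, -0.067], TCP at [153.996, -527.991, 222.446] pointing down, gripper open.
Joint ranges: [-3.03, 3.03], [-0.79, 2.21], [0.23, 2.52], [-1.04, 4.18], [0, 3.07], [-2.55, 2.55]. Speed limits (rad/s): [2.22, 2.22, 2.57, 3.14, 3.14, 3.14].

## Interface

Orientations are given as [roll, pitch, yaw] about the fixed x, y, z axes, in that order (R = Rz(yaw) Ry(pitch) Rx(roll)).
In Python, from cell import manip, viewer gives the robot as it stands.
- The arm moves only by the tool apply_moves, never from a script. Its argument "moves" is a list of rows, each a list of 3 entries, a list of its own where there are three numbers: the shift along the tool's x, y, z each as a share of 0.25 m, from -1 to 1, then the turn, a rotation vector about the tool's x, y, z each as a share of pi rad, from -1 to 1, then the closure, from 0 (fully open) to 1 (shut). In form: [[[dx, dy, dz], [wx, wy, wz], grip], ...]. A call has 1 to 12 rows; each row is the pose to reach, as a shift and turn from the pose commanded when the call began, along the tool's axes at that moment, turning the shorter way round; what a row does not reach only later rows make up. A row lasts 1/12 s, in which the tool goes at most 41.7 mm and 7.16 degrees, less where a joint would pass 70% of its speed; a pose out of reach is approached as far as the arm can. A call with a number of a shift or a turn outside -1 to 1 is refused whole. A call with a gripper value outside its range is refused whole. The fingers move at their own pace and stop on an object; "squeeze" is the grip in N (left out, the last holds). Time passes only in rows, so rows that repeat a pose let the fingers close. It gives the time, the measured TCP pose, the force, the opening and the grip force at its end, in the units of the state.
- manip.read_state(): the state, without advancing time (a new reading comes with each control period).
- viewer.camera(name): name is "scene" or "top"; returns the picture (420x560x3 uint8, blue, green, red); there is no depth.
- viewer.camera_info(name): a dict with "camera_matrix" (3x3 intrinsics, pixels), "k1" (the pictures are not rectified: a ray, as slopes to the right and down, at radius r is drawn at 1 + k1 r^2 times it, then the intrinsics apply), "R" (3x3) and "t" (3): a world point X has camera coordinates R X + t. Camera axes: x right, y down, z forward; pixel columns grow to the right and rows downward; lengths in mm; the calibration is good to about 2 mm. A picture is of the moment at which its call begins. camera_info takes no time and is no camera call.
- manip.sign_off(): hands the job in; it is judged then, once.
The state is a dict: "clock": time; "joints": joint angles; "qd": joint speeds; "effort": joint torques, N m; "eef_pos": TCP position; "eef_rot": TCP orientation; "wrist_force": force on the tool from outside, world axes, zero at the start; "moment": the same for the moment, N m; "finger_gap": finger opening in mm; "finger_force": force on a finger pad.
Only numpy, scipy, OpenCV 4.12 (cv2) and the standard library are available. Lean on these libraries where they do the work, as an engineer would, in place of code of your own. Each camera call takes 0.05 s, during which the arm holds its last target. There are 200 camera calls.

## Task

Take the middle-sized steel spindle (32 mm thick) from the wooden rack and fit it into the bore of the roll stand's bush block: lean it well over (some 15 to 20 degrees), put the low edge of its foot into the bore, feel for the bore's wall, then straighten it and slide it gently down until it is fully home, and let go. Never force it against the bush, and leave the other two rods standing in the rack.

Things in the scene. Friction and masses are not known exactly. Their poses are not given: they have to be found in the camera images.
- spindle_mid (a point): Centre of the spindle to fit: a plain round steel bar, 32 mm in diameter, 120 mm long (1 mm bevel at the foot), about 0.35 kg give or take a third. Its z axis runs from foot to top. It starts upright, loose in one of the rack's three holes (47 mm wide), its foot 10 mm above the bench, so its upper 94 mm stand out of the rack; which hole is not known.
- spindle_foot (a point): Centre of the spindle's flat foot, 60 mm below its centre; z axis towards the top.
- rack: Fixed wooden rack block, 70 x 220 x 36 mm high, origin at the centre of its underside; the three holes lie along its y axis at -70, 0 and +70 mm, each 26 mm deep.
- thin_rod_mid (a point): Centre of a thinner steel rod (20 mm diameter, 120 mm long) standing in another rack hole; to be left there.
- thick_rod_mid (a point): Centre of a thicker steel rod (42 mm diameter, 100 mm long) standing in another rack hole; to be left there.
- stand: Fixed steel roll stand: a 150 x 150 x 12 mm foot plate, origin at the centre of its underside. Within a low frame on it is clamped a 64 x 64 mm aluminium bush block, its top 54 mm above the bench, with one upright round bore in its middle. Spindle and stand must never press on each other with more than 25 N.
- stand_mouth (a point): Point on the stand's own centre line, 54 mm above the bench, level with the mouth of the bore. The bush block is clamped off-centre: along the stand's x and y it sits anywhere up to 12 mm either way, and its place is not measured, so the bore's real centre lies up to 12 mm in x and in y from this point. It stands square and upright, does not move and must be found by feel (or seen).
- stand_home (a point): Point on the stand's centre line, 18 mm above the bench, level with the floor of the bore, where the foot of the spindle rests when home (its top is then 138 mm above the bench). The bore is 33.5 mm in diameter, 36 mm deep, with a 1 mm bevel round its mouth; it lies up to 12 mm in x and y from this point, as the bush is off-centre.
- spindle: The spindle itself, origin at the centre of its foot (as point spindle_foot).
Mind the look-alikes: they are no part of the job. Leave any purple look-alike of the spindle alone.

How it is judged (in metres and radians):
On the way:
1. the foot's low edge is in the bore: the spindle leans over 6 degrees (0.1 rad), its foot's centre is below the level of the mouth and within 24 mm of the stand's centre line (angle between spindle_mid's own z axis and vertical above 0.1 rad and z of spindle_foot in the frame of stand below 0.054 m and horizontal distance between spindle_foot and stand_mouth below 0.024 m), for 0.02 s.
At the end, for the whole second after the job is handed in: The spindle stands upright (within 3.4 degrees) in the bore of the stand, its foot within 2.5 mm of the bore's floor and within 19.5 mm of the stand's centre line, released and at rest; the other two rods still stand in the rack (z of spindle_foot in the frame of stand below 0.0205 m and horizontal distance between spindle_foot and stand_mouth below 0.0195 m and angle between spindle_mid's own z axis and vertical below 0.06 rad and distance of spindle_mid from where it was at the start of the episode above 0.05 m and contact force between the fingers and anything else below 0.2 N and height (world z) of thin_rod_mid above 0.06 m and height (world z) of thick_rod_mid above 0.05 m and linear speed of spindle below 0.01 m/s); the robot touches nothing.
It fails at once if the spindle and the stand press on each other with more than 25 N (contact force between spindle and stand above 25 N).
It fails at once if another rod is moved more than 20 mm (distance of any of thin_rod_mid, thick_rod_mid from where it was at the start of the episode above 0.02 m).
It also fails if it takes over 72 s, if anything falls off the work surface, if the arm or the gripper's body presses on something with over 40 N, if the wrist force passes 120 N, or if a joint passes its speed limit or range.

## Working session

There is one attempt and no reset: what is moved stays moved. The work goes in short steps, Python scripts to look and compute and a tool call to move; the robot and the scene stay as the last step left them, time stands still between calls to the robot, and variables do not carry over. Pictures are saved under pics/ and viewed, at most 10 in all, crops included, and the job is handed in when it is done.

Besides the shell and the picture viewer there is one more tool, called after ">>>" in YAML: its name, and indented under it one key for each argument. apply_moves: Moves the arm, as the interface text tells. Shift numbers are shares of 0.25 m and turn numbers shares of pi rad, none past 1 either way. Its arguments: {"type":"object","properties":{"moves":{"type":"array"},"squeeze":{"type":"number"}},"required":["moves"]}

```bash
mkdir -p pics; ls; cat > h.py <<'E'
import numpy as np, cv2
from cell import manip, viewer
def ray(name,uv):
    c=viewer.camera_info(name);K=np.array(c["camera_matrix"]);R=np.array(c["R"]);t=np.array(c["t"])
    D=np.array([c["k1"],0,0,0.])
    p=cv2.undistortPoints(np.array([[uv]],float),K,D)[0,0]
    return -R.T@t, R.T@np.array([p[0],p[1],1])
def onz(name,uv,z):
    o,d=ray(name,uv); return o+d*(z-o[2])/d[2]
def proj(name,X):
    c=viewer.camera_info(name);R=np.array(c["R"]);t=np.array(c["t"])
    return cv2.projectPoints(np.array([X],float),cv2.Rodrigues(R)[0],t,np.array(c["camera_matrix"]),np.array([c["k1"],0,0,0.]))[0][0,0]
E
python3 - <<'E'
from h import *
for n in("scene","top"):
    cv2.imwrite(f"pics/{n}0.png",viewer.camera(n)); o,_=ray(n,(280,210)); print(n,o,viewer.camera_info(n)["camera_matrix"],onz(n,(280,210),0))
print(manip.read_state())
E
```

```text
pics
scene [962.45633737 214.76807688 775.18233775] [[426.75572142   0.         290.24632137]
 [  0.         426.75572142 205.9898391 ]
 [  0.           0.           1.        ]] [ 5.14298543e+02 -4.03587352e+01  1.13686838e-13]
top [ 432.05965976    2.45199462 1067.92851865] [[512.59717738   0.         271.92008343]
 [  0.         512.59717738 199.04323501]
 [  0.           0.           1.        ]] [499.95283505  12.63373101   0.        ]
{'clock': 0.1, 'joints': array([-1.35358576e+00,  3.00406147e-01,  1.52151959e+00, -1.67139333e-05,
        1.32066870e+00, -6.65944156e-02]), 'qd': array([-0.00011381, -0.00029164, -0.00369216,  0.00152059,  0.00032854,
       -0.00085468]), 'effort': array([-2.61201569e-05, -5.32643509e+01, -3.53286195e+01,  7.08928099e-02,
        2.34254653e-02, -4.97758651e-05]), 'eef_pos': array([ 153.95633111, -527.79285613,  221.94795383]), 'eef_rot': array([-3.14059202e+00, -5.05098975e-05,  2.83809104e-01]), 'wrist_force': array([-0.8279187 ,  0.85913088, -0.29348537]), 'moment': array([-0.03750859,  0.06564934,  0.00668129]), 'finger_force': 0.0, 'finger_gap': 93.9320600202046}
```

View pics/scene0.png

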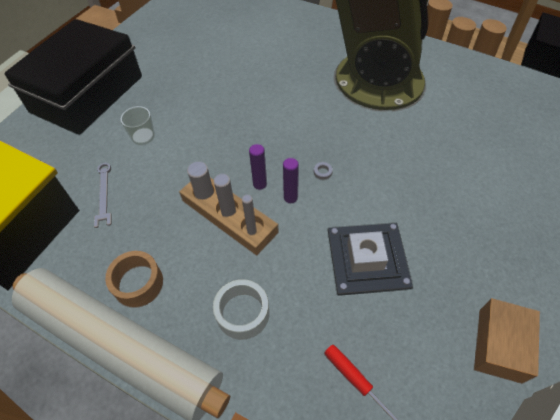

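View pics/top0.png

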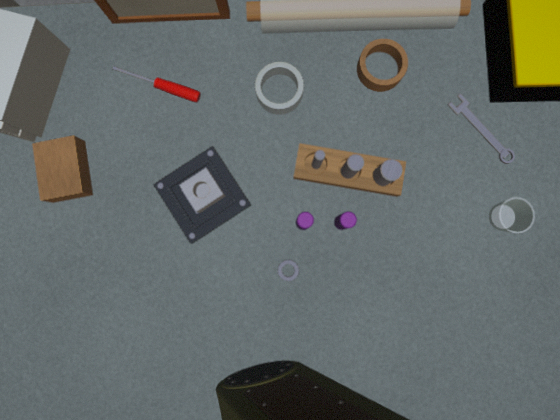

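The scene view shows the rack with three grey rods: thick (200,178), middle (224,193), thin (249,213). Two purple look-alikes stand at (258,165) and (291,180), and the stand is at (369,257). In the top view the thin, middle and thick rods are at (319,157), (354,163) and (390,171). The stand is at (202,194) with its bore near (202,189). The middle rod fits the description, being medium in thickness and grey. I'll confirm it in a crop.

```bash
python3 - <<'E'
from h import *
a=cv2.imread("pics/top0.png")
A=cv2.resize(a[135:205,285:415],None,fx=6,fy=6,interpolation=cv2.INTER_CUBIC)[:, :780]
B=cv2.resize(a[140:250,145:260],None,fx=4.5,fy=4.5,interpolation=cv2.INTER_CUBIC)
s=cv2.imread("pics/scene0.png"); 
C=cv2.resize(a[165:220,172:232],None,fx=7,fy=7,interpolation=cv2.INTER_CUBIC)
D=cv2.resize(s[228:275,340:395],None,fx=7,fy=7,interpolation=cv2.INTER_CUBIC)
H=max(C.shape[0],D.shape[0]); P=np.zeros((H,C.shape[1]+D.shape[1],3),np.uint8);P[:C.shape[0],:C.shape[1]]=C;P[:D.shape[0],C.shape[1]:]=D
cv2.imwrite("pics/rack.png",A);cv2.imwrite("pics/bush.png",P[:600,:800])
# stand plate: dark mask
hsv=cv2.cvtColor(a,cv2.COLOR_BGR2HSV)
m=(a.max(2)<75).astype(np.uint8);m[:, :145]=0;m[:,260:]=0;m[:140]=0;m[255:]=0
m=cv2.morphologyEx(m,cv2.MORPH_CLOSE,np.ones((9,9)))
c=max(cv2.findContours(m,cv2.RETR_EXTERNAL,cv2.CHAIN_APPROX_NONE)[0],key=cv2.contourArea)
w=np.array([onz("top",p[0],12)[:2] for p in c],np.float32);print("plate",cv2.minAreaRect(w))
# bush top: bright
m=(a.min(2)>150).astype(np.uint8);m[:, :170]=0;m[:,235:]=0;m[:160]=0;m[225:]=0
c=max(cv2.findContours(m,cv2.RETR_EXTERNAL,cv2.CHAIN_APPROX_NONE)[0],key=cv2.contourArea)
w=np.array([onz("top",p[0],54)[:2] for p in c],np.float32);print("bush",cv2.minAreaRect(w),len(c))
# wood
m=cv2.inRange(hsv,(5,80,60),(25,255,255));m[:, :285]=0;m[:,415:]=0;m[:135]=0;m[205:]=0
m=cv2.morphologyEx(m,cv2.MORPH_CLOSE,np.ones((15,15)))
c=max(cv2.findContours(m,cv2.RETR_EXTERNAL,cv2.CHAIN_APPROX_NONE)[0],key=cv2.contourArea)
w=np.array([onz("top",p[0],36)[:2] for p in c],np.float32);print("rack",cv2.minAreaRect(w))
print("mid",onz("top",(354,163),130),"thin",onz("top",(319,157),130),"thick",onz("top",(390,171),110),"bore",onz("top",(202,189),54))
print("purple",onz("top",(305,220),100),onz("top",(347,220),100))
E
```

```text
plate ((535.9633178710938, 175.0770263671875), (148.9913787841797, 148.41796875), 31.910795211791992)
bush ((541.82373046875, 184.12857055664062), (43.972312927246094, 35.41347122192383), 31.372241973876953) 111
rack ((576.2373657226562, -130.37428283691406), (218.716552734375, 72.63388061523438), 78.71931457519531)
mid [ 575.15739449 -127.03396505  130.        ] thin [587.98137235 -62.93155232 130.        ] thick [ 561.35520397 -196.85336765  110.        ] bore [542.25869195 166.95447855  54.        ]
purple [473.56746841 -35.02676339 100.        ] [ 471.6778527 -114.1002572  100.       ]
```

View pics/rack.png

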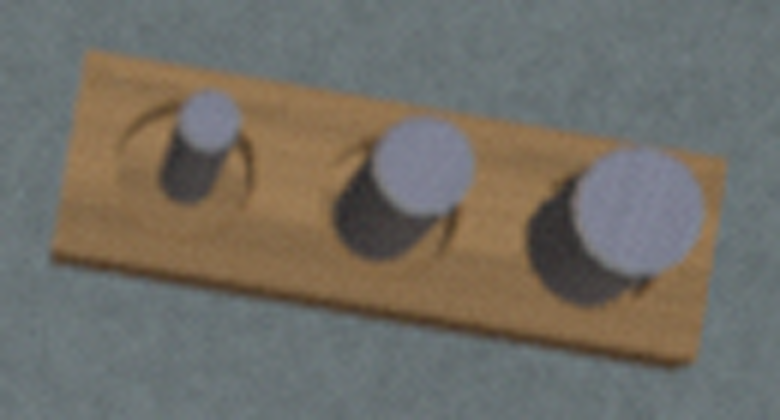

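View pics/bush.png

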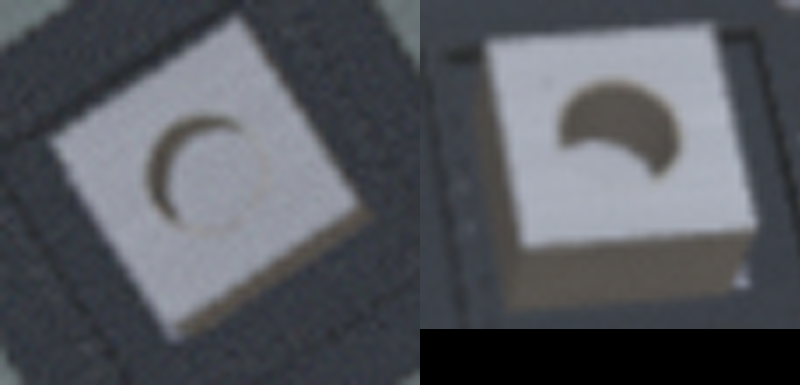

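The rack crop shows three rod tops at crop (210,120), (424,165) and (637,212). Their radii of about 31, 50 and 65 px match 20, 32 and 42 mm, so the middle one at top-view pixel (355.6,162.4) is the spindle. The bush crop shows the bore mouth centred at about (208,174), which is top-view pixel (201.7,189.8).

```bash
python3 - <<'E'
from h import *
a=cv2.imread("pics/top0.png");s=cv2.imread("pics/scene0.png")
def up(im,x0,y0,x1,y1,f): return cv2.resize(im[y0:y1,x0:x1],None,fx=f,fy=f,interpolation=cv2.INTER_CUBIC)
def bush(name,im,x0,y0,x1,y1,thr):
    f=7;g=up(im,x0,y0,x1,y1,f).min(2)
    m=(g>thr).astype(np.uint8)
    m=cv2.morphologyEx(m,cv2.MORPH_OPEN,np.ones((9,9)))
    c=max(cv2.findContours(m,cv2.RETR_EXTERNAL,cv2.CHAIN_APPROX_NONE)[0],key=cv2.contourArea)
    w=np.array([onz(name,((p[0]+.5)/f-.5)+np.array([x0,y0]),54)[:2] for p in c],np.float32);print(name,thr,cv2.minAreaRect(w))
for t in(115,130): bush("top",a,172,165,232,220,t); bush("scene",s,340,228,395,275,t)
print("bore top",onz("top",(201.7,189.8),54))
# scene bore mouth: ellipse left 558, right 680 extremes of crop (offset 420), upper 80
for q in((558-420,130),(680-420,145),(612-420,80)): print(onz("scene",((q[0]+.5)/7-.5+340,(q[1]+.5)/7-.5+228),54))
# purple posts / spindle two-view
def two(u,v):
    o1,d1=ray("top",u);o2,d2=ray("scene",v)
    A=np.stack([d1,-d2],1);k=np.linalg.lstsq(A,o2-o1,rcond=None)[0];return (o1+d1*k[0]+o2+d2*k[1])/2
print("mid",onz("top",(355.3,162.1),130),two((355.3,162.1),(222.5,180.5)),"thin",onz("top",(319.6,154.6),130),"thick",onz("top",(390.8,169.9),110))
# purple
for n,im in(("top",a),("scene",s)):
    m=((im[...,0]>im[...,1]+40)&(im[...,2]>im[...,1]+25)).astype(np.uint8)
    for st in cv2.connectedComponentsWithStats(m)[2][1:]:
        if st[4]>40: print(n,st)
E
```

```text
top 115 ((541.6165771484375, 169.70358276367188), (64.93616485595703, 65.52714538574219), 31.70990753173828)
scene 115 ((542.9967041015625, 167.83255004882812), (65.43771362304688, 65.0775146484375), 31.84854507446289)
top 130 ((541.8504028320312, 169.88331604003906), (63.43033218383789, 64.10799407958984), 32.353145599365234)Traceback (most recent call last):
  File "<stdin>", line 10, in <module>
  File "<stdin>", line 9, in bush
  File "h.py", line 9, in onz
    o,d=ray(name,uv); return o+d*(z-o[2])/d[2]
        ~~~^^^^^^^^^
  File "h.py", line 4, in ray
    c=viewer.camera_info(name);K=np.array(c["camera_matrix"]);R=np.array(c["R"]);t=np.array(c["t"])
ValueError: time passes only in moves, steps and waits
```

```bash
cat > x.py <<'E'
from cell import viewer
import pickle
pickle.dump({n:viewer.camera_info(n) for n in("top","scene")},open("cam.pkl","wb"))
E
python3 x.py; sed -i 's/viewer.camera_info(\(\w*\))/CI[\1]/; s/^from cell.*/&\nimport pickle\nCI=pickle.load(open("cam.pkl","rb"))/' h.py
python3 - <<'E'
from h import *
a=cv2.imread("pics/top0.png");s=cv2.imread("pics/scene0.png")
print("bore top",onz("top",(201.7,189.8),54))
for q in((558-420,130),(680-420,145),(612-420,80)): print(onz("scene",((q[0]+.5)/7-.5+340,(q[1]+.5)/7-.5+228),54))
print("mid",onz("top",(355.3,162.1),130),onz("scene",(222.5,180.5),130),"thin",onz("top",(319.6,154.6),130),"thick",onz("top",(390.8,169.9),110))
for n,im in(("top",a),("scene",s)):
    m=((im[...,0]>im[...,1]+40)&(im[...,2]>im[...,1]+25)).astype(np.uint8)
    for st in cv2.connectedComponentsWithStats(m)[2][1:]:
        if st[4]>40: print(n,st,onz(n,(st[0]+st[2]/2,st[1]+6),120))
print(manip.read_state()["clock"])
E
```

```text
bore top [540.66663827 167.57416483  54.        ]
[549.64118839 152.33646096  54.        ]
[538.72382288 184.11876569  54.        ]
[528.08067563 159.81047258  54.        ]
mid [ 576.77252621 -129.48974507  130.        ] [ 579.91596124 -126.95994849  130.        ] thin [592.43586445 -64.17696676 130.        ] thick [ 563.40237264 -198.44730978  110.        ]
top [297 212  17  17 220] [476.38396436 -35.27656499 120.        ]
top [340 212  17  16 219] [ 474.48363015 -114.58238439  120.        ]
scene [249 144  15  12 139] [ 475.72500341 -112.49548006  120.        ]
scene [283 158  15  13 148] [477.06494383 -33.80728589 120.        ]
0.1
```

```bash
cat >> h.py <<'E'
from scipy.spatial.transform import Rotation as Ro
def rel(pos,rpy):
    s=manip.read_state();R0=Ro.from_euler("xyz",s["eef_rot"])
    d=R0.inv().apply(np.array(pos)-s["eef_pos"])/250
    w=(R0.inv()*Ro.from_euler("xyz",rpy)).as_rotvec()/np.pi
    print("clk",s["clock"],"shift",d.round(4),"turn",w.round(4),"F",s["wrist_force"].round(2))
E
python3 -c "
from h import *
rel([577.5,-129,240],[np.pi,0,np.radians(78.3)])"
```

```text
clk 0.1 shift [ 2.0731 -1.057  -0.071 ] turn [-3.000e-04 -2.000e-04 -3.447e-01] F [-0.83  0.86 -0.29]
```

>>> apply_moves:
  moves:
    - [[1,-0.53,-0.07],[0,0,-0.345],0]
    - [[1,-0.53,-0.07],[0,0,-0.345],0]
    - [[1,-0.53,-0.07],[0,0,-0.345],0]
    - [[1,-0.53,-0.07],[0,0,-0.345],0]
    - [[1,-0.53,-0.07],[0,0,-0.345],0]
    - [[1,-0.53,-0.07],[0,0,-0.345],0]
    - [[1,-0.53,-0.07],[0,0,-0.345],0]
    - [[1,-0.53,-0.07],[0,0,-0.345],0]
    - [[1,-0.53,-0.07],[0,0,-0.345],0]
    - [[1,-0.53,-0.07],[0,0,-0.345],0]
    - [[1,-0.53,-0.07],[0,0,-0.345],0]
  squeeze: 20

```text
clock: 1.02
eef_pos: [356.8, -330.7, 239.7]
eef_rot: [-3.141, -0.0, 1.365]
wrist_force: [-0.1, -0.6, -0.2]
finger_gap: 93.6
finger_force: 0.0
```

```bash
python3 -c "
from h import *
rel([577.5,-129,240],[np.pi,0,np.radians(78.3)])"
```

```text
clk 1.0167 shift [ 0.9705  0.6989 -0.001 ] turn [-0.0001 -0.0001 -0.0006] F [-0.11 -0.62 -0.25]
```

>>> apply_moves:
  moves:
    - [[0.97,0.7,0],[0,0,0],0]
    - [[0.97,0.7,0],[0,0,0],0]
    - [[0.97,0.7,0],[0,0,0],0]
    - [[0.97,0.7,0],[0,0,0],0]
    - [[0.97,0.7,0],[0,0,0],0]
    - [[0.97,0.7,0],[0,0,0],0]
    - [[0.97,0.7,0],[0,0,0],0]
    - [[0.97,0.7,0],[0,0,0],0]
    - [[0.97,0.7,0],[0,0,0],0]
    - [[0.97,0.7,0],[0,0,0],0]
    - [[0.97,0.7,0],[0,0,0],0]

```text
clock: 1.93
eef_pos: [576.4, -129.9, 239.9]
eef_rot: [-3.141, 0.0, 1.365]
wrist_force: [-0.1, -0.0, 0.2]
finger_gap: 93.7
finger_force: 0.0
```

```bash
python3 - <<'E'
from h import *
rel([577.5,-129,105],[np.pi,0,np.radians(78.3)])
cv2.imwrite("pics/s1.png",cv2.resize(viewer.camera("scene")[60:280,120:400],None,fx=2.7,fy=2.7,interpolation=cv2.INTER_CUBIC))
E
```

```text
clk 1.9333 shift [0.0046 0.0038 0.5398] turn [-0.0001  0.0001 -0.0005] F [-0.1  -0.01  0.18]
```

View pics/s1.png

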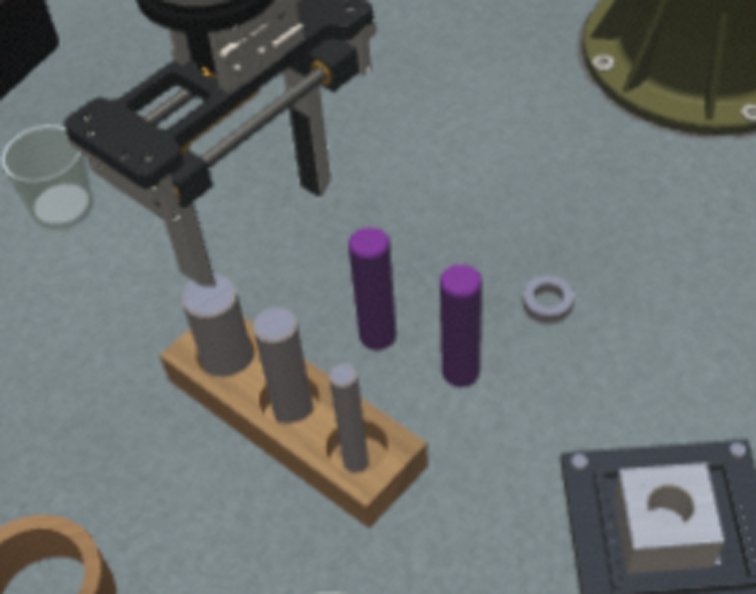

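The enlarged view shows the open gripper above the rack. The middle grey spindle (280,325 in the crop) lies between the finger lines, and the purple pair is clear of them. I'll descend and close.

>>> apply_moves:
  moves:
    - [[0.005,0.004,0.12],[0,0,0],0]
    - [[0.005,0.004,0.25],[0,0,0],0]
    - [[0.005,0.004,0.38],[0,0,0],0]
    - [[0.005,0.004,0.48],[0,0,0],0]
    - [[0.005,0.004,0.54],[0,0,0],0]
    - [[0.005,0.004,0.54],[0,0,0],0.3]
    - [[0.005,0.004,0.54],[0,0,0],0.5]
    - [[0.005,0.004,0.54],[0,0,0],0.6]
    - [[0.005,0.004,0.54],[0,0,0],0.65]
    - [[0.005,0.004,0.54],[0,0,0],1]
    - [[0.005,0.004,0.54],[0,0,0],1]
    - [[0.005,0.004,0.54],[0,0,0],1]
  squeeze: 20

```text
clock: 2.98
eef_pos: [578.6, -127.6, 105.5]
eef_rot: [3.141, 0.0, 1.368]
wrist_force: [-0.1, -0.3, -0.2]
finger_gap: 50.7
finger_force: 0.0
```

>>> apply_moves:
  moves:
    - [[0,0,0],[0,0,0],1]
    - [[0,0,0],[0,0,0],1]
    - [[0,0,0],[0,0,0],1]
    - [[0,0,0],[0,0,0],1]
    - [[0,0,0],[0,0,0],1]
    - [[0,0,0],[0,0,0],1]

```text
clock: 3.48
eef_pos: [578.5, -127.6, 104.9]
eef_rot: [-3.142, -0.0, 1.368]
wrist_force: [0.3, 0.2, 0.5]
finger_gap: 31.7
finger_force: 20.0
```

>>> apply_moves:
  moves:
    - [[0,0,-0.06],[0,0,0],1]
    - [[0,0,-0.16],[0,0,0],1]
    - [[0,0,-0.28],[0,0,0],1]
    - [[0,0,-0.4],[0,0,0],1]
    - [[0,0,-0.48],[0,0,0],1]
    - [[0,0,-0.48],[0,0,0],1]
    - [[0,0,-0.48],[0,0,0],1]

```text
clock: 4.07
eef_pos: [578.4, -127.6, 224.7]
eef_rot: [3.141, 0.0, 1.368]
wrist_force: [-0.4, 0.1, -4.2]
finger_gap: 31.3
finger_force: 20.0
```

```bash
python3 - <<'E'
from h import *
rel([541.8,168.4,225],[np.pi,0,np.radians(105)])
E
```

```text
clk 4.0667 shift [ 1.13   -0.3824 -0.0015] turn [ 2.00e-04  1.00e-04 -1.48e-01] F [-0.42  0.1  -4.23]
```

>>> apply_moves:
  moves:
    - [[0.1,-0.035,0],[0,0,-0.015],1]
    - [[0.23,-0.08,0],[0,0,-0.03],1]
    - [[0.37,-0.125,0],[0,0,-0.05],1]
    - [[0.51,-0.17,0],[0,0,-0.07],1]
    - [[0.65,-0.22,0],[0,0,-0.09],1]
    - [[0.79,-0.265,0],[0,0,-0.11],1]
    - [[0.91,-0.31,0],[0,0,-0.13],1]
    - [[0.99,-0.335,0],[0,0,-0.14],1]
    - [[1,-0.338,0],[0,0,-0.148],1]
    - [[1,-0.338,0],[0,0,-0.148],1]

```text
clock: 4.9
eef_pos: [545.4, 135.1, 222.9]
eef_rot: [-3.139, -0.0, 1.836]
wrist_force: [0.6, 0.0, -3.8]
finger_gap: 31.2
finger_force: 20.0
```

```bash
python3 - <<'E'
from h import *
rel([541.8,168.4,180],[np.pi,0,np.radians(105)])
E
```

```text
clk 4.9 shift [0.1321 0.0215 0.1715] turn [-0.001  -0.0001  0.001 ] F [ 0.62  0.04 -3.77]
```

```bash
cat >> h.py <<'E'
L=95.; YAW=np.radians(105)
Yt=np.array([np.cos(YAW-np.pi/2),np.sin(YAW-np.pi/2),0]); Xt=np.array([np.cos(YAW),np.sin(YAW),0]); D=-Yt
B=np.array([541.8,168.4,54])
def goal(edge_d,edge_x,edge_z,th,B=B):
    "low edge at B + edge_d*D + edge_x*Xt, height edge_z over mouth, lean th deg"
    t=np.radians(th);a=np.cos(t)*np.array([0,0,1])+np.sin(t)*D
    perp=np.cos(t)*D-np.sin(t)*np.array([0,0,1])
    E=B+edge_d*D+edge_x*Xt+np.array([0,0,edge_z]); F=E-16*perp
    R=Ro.from_euler("xyz",[np.pi,0,YAW])*Ro.from_rotvec([-t,0,0])
    rel(F+L*a,R.as_euler("xyz"))
def where():
    s=manip.read_state();R=Ro.from_euler("xyz",s["eef_rot"]).as_matrix();a=-R[:,2]
    F=s["eef_pos"]-L*a;th=np.arccos(a[2]);p=D-a*(D@a);p/=np.linalg.norm(p);E=F+16*p
    f=s["wrist_force"]
    print("lean",np.degrees(th).round(2),"edge d,x,z",np.round([(E-B)@D,(E-B)@Xt,E[2]-54],2),"foot d,x,z",np.round([(F-B)@D,(F-B)@Xt,F[2]-54],2),
     "F d,x,z",np.round([f@D,f@Xt,f[2]],2),"M",s["moment"].round(2),"gap",s["finger_gap"].round(1),"clk",s["clock"].round(2))
E
python3 -c "
from h import *
where();goal(10,0,12,17)"
```

```text
Traceback (most recent call last):
  File "h.py", line 36, in where
    "F d,x,z",np.round([f@D,f@Xt,f[2]],2),"M",s["moment"].round(2),"gap",s["finger_gap"].round(1),"clk",s["clock"].round(2))
                                                                         ^^^^^^^^^^^^^^^^^^^^^
AttributeError: 'float' object has no attribute 'round'
```

```bash
sed -i 's/s\["finger_gap"\].round(1)/s["finger_gap"]/; s/s\["clock"\].round(2)/s["clock"]/' h.py
python3 -c "
from h import *
where();goal(10,0,12,17)"
```

```text
lean 0.17 edge d,x,z [ 21.44 -33.03  73.95] foot d,x,z [  5.44 -33.03  73.9 ] F d,x,z [-0.61 -0.12 -3.77] M [-0.04 -0.17 -0.04] gap 31.215469179308354 clk 4.9
clk 4.9 shift [ 0.1324 -0.0681  0.2457] turn [-0.0954 -0.0002  0.001 ] F [ 0.62  0.04 -3.77]
```

>>> apply_moves:
  moves:
    - [[0.05,-0.01,0],[-0.02,0,0],1]
    - [[0.09,-0.03,0.05],[-0.04,0,0],1]
    - [[0.12,-0.045,0.1],[-0.06,0,0],1]
    - [[0.132,-0.06,0.15],[-0.08,0,0],1]
    - [[0.132,-0.068,0.2],[-0.0955,0,0],1]
    - [[0.132,-0.068,0.235],[-0.0955,0,0],1]
    - [[0.132,-0.068,0.245],[-0.0955,0,0],1]
    - [[0.132,-0.068,0.245],[-0.0955,0,0],1]
    - [[0.132,-0.068,0.245],[-0.0955,0,0],1]

```text
clock: 5.65
eef_pos: [521.9, 161.4, 163.9]
eef_rot: [2.842, 0.0, 1.832]
wrist_force: [-0.2, 0.6, -2.4]
finger_gap: 31.4
finger_force: 20.0
```

```bash
python3 - <<'E'
from h import *
where();goal(10,0,0,17)
s=viewer.camera("scene");t=viewer.camera("top")
A=cv2.resize(s[170:300,310:430],None,fx=4,fy=4,interpolation=cv2.INTER_CUBIC)
C=cv2.resize(t[150:230,160:240],None,fx=4,fy=4,interpolation=cv2.INTER_CUBIC)
P=np.zeros((520,800,3),np.uint8);P[:520,:480]=A;P[:320,480:]=C
cv2.imwrite("pics/lean.png",P)
E
```

```text
lean 17.14 edge d,x,z [ 8.33 -1.61 14.45] foot d,x,z [-6.96 -1.61 19.16] F d,x,z [ 0.04  0.64 -2.4 ] M [-0.13  0.22  0.01] gap 31.366220081055932 clk 5.65
clk 5.65 shift [ 0.0063 -0.0225  0.0534] turn [ 0.0008  0.0001 -0.0003] F [-0.2   0.61 -2.4 ]
```

View pics/lean.png

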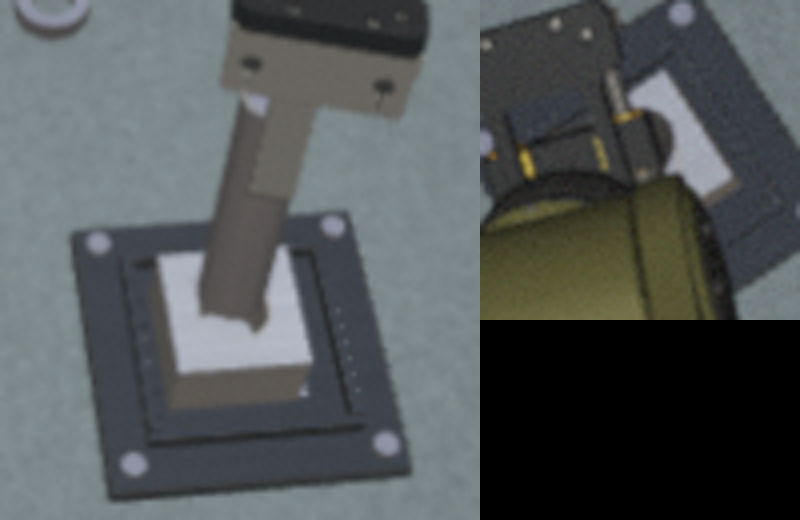

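The lean view shows the spindle's foot, at crop (235,320), over the bore. The bore's right rim shows at (268,318), so it is roughly centred. I'll go down towards contact slowly.

>>> apply_moves:
  moves:
    - [[0.003,-0.01,0.01],[0,0,0],1]
    - [[0.006,-0.018,0.02],[0,0,0],1]
    - [[0.006,-0.02,0.03],[0,0,0],1]
    - [[0.006,-0.02,0.035],[0,0,0],1]
    - [[0.006,-0.02,0.035],[0,0,0],1]
    - [[0.006,-0.02,0.035],[0,0,0],1]

```text
clock: 6.25
eef_pos: [518.7, 162.7, 153.8]
eef_rot: [2.842, -0.0, 1.833]
wrist_force: [-0.7, -0.5, -2.5]
finger_gap: 31.5
finger_force: 20.0
```

```bash
python3 - <<'E'
from h import *
where();goal(9,0,-3,17)
E
```

```text
lean 17.18 edge d,x,z [11.01  0.52  4.34] foot d,x,z [-4.28  0.52  9.07] F d,x,z [ 0.79 -0.29 -2.47] M [-0.14  0.22 -0.02] gap 31.46476732999645 clk 6.25
clk 6.25 shift [-0.0021  0.0002  0.0306] turn [ 0.001 -0.     0.   ] F [-0.69 -0.48 -2.47]
```

>>> apply_moves:
  moves:
    - [[-0.001,0,0.004],[0,0,0],1]
    - [[-0.002,0,0.008],[0,0,0],1]
    - [[-0.002,0,0.011],[0,0,0],1]
    - [[-0.002,0,0.014],[0,0,0],1]
    - [[-0.002,0,0.017],[0,0,0],1]
    - [[-0.002,0,0.019],[0,0,0],1]
    - [[-0.002,0,0.021],[0,0,0],1]
    - [[-0.002,0,0.022],[0,0,0],1]
    - [[-0.002,0,0.022],[0,0,0],1]
  squeeze: 12

```text
clock: 7.0
eef_pos: [520.4, 162.6, 148.5]
eef_rot: [2.842, -0.0, 1.833]
wrist_force: [-0.2, 0.6, -3.3]
finger_gap: 31.6
finger_force: 12.0
```

```bash
python3 -c "
from h import *
where();goal(9,0,-3,17)"
```

```text
lean 17.19 edge d,x,z [ 9.42 -0.   -0.94] foot d,x,z [-5.87 -0.    3.79] F d,x,z [ 0.1   0.61 -3.27] M [-0.11  0.24  0.01] gap 31.55526232713067 clk 7.0
clk 7.0 shift [0.     0.0004 0.0086] turn [ 0.001 -0.     0.   ] F [-0.25  0.56 -3.27]
```

```bash
python3 -c "
from h import *
goal(12,0,-3,17);goal(13,0,-6,17)"
```

```text
clk 7.0 shift [ 0.     -0.0111  0.005 ] turn [ 0.001 -0.     0.   ] F [-0.25  0.56 -3.27]
clk 7.0 shift [ 0.     -0.0184  0.0153] turn [ 0.001 -0.     0.   ] F [-0.25  0.56 -3.27]
```

>>> apply_moves:
  moves:
    - [[0,-0.003,0.001],[0,0,0],1]
    - [[0,-0.005,0.002],[0,0,0],1]
    - [[0,-0.007,0.003],[0,0,0],1]
    - [[0,-0.009,0.004],[0,0,0],1]
    - [[0,-0.011,0.005],[0,0,0],1]
    - [[0,-0.011,0.005],[0,0,0],1]
    - [[0,-0.011,0.005],[0,0,0],1]

```text
clock: 7.58
eef_pos: [518.2, 162.1, 146.6]
eef_rot: [2.842, -0.0, 1.833]
wrist_force: [-0.2, 0.3, -2.9]
finger_gap: 31.8
finger_force: 12.0
```

```bash
python3 -c "
from h import *
where();goal(13,0,-6,17)"
```

```text
lean 17.19 edge d,x,z [ 1.168e+01 -1.000e-02 -2.900e+00] foot d,x,z [-3.61 -0.01  1.83] F d,x,z [ 0.08  0.34 -2.9 ] M [-0.08  0.18 -0.03] gap 31.76936420832954 clk 7.5833
clk 7.5833 shift [ 0.     -0.0075  0.0105] turn [ 0.001 -0.     0.   ] F [-0.17  0.31 -2.9 ]
```

>>> apply_moves:
  moves:
    - [[0,-0.001,0.0015],[0,0,0],1]
    - [[0,-0.002,0.003],[0,0,0],1]
    - [[0,-0.003,0.0045],[0,0,0],1]
    - [[0,-0.004,0.006],[0,0,0],1]
    - [[0,-0.005,0.0075],[0,0,0],1]
    - [[0,-0.006,0.009],[0,0,0],1]
    - [[0,-0.0075,0.0105],[0,0,0],1]
    - [[0,-0.0075,0.0105],[0,0,0],1]
    - [[0,-0.0075,0.0105],[0,0,0],1]

```text
clock: 8.33
eef_pos: [517.1, 161.9, 143.4]
eef_rot: [2.842, -0.0, 1.833]
wrist_force: [1.5, 2.3, -0.6]
finger_gap: 31.5
finger_force: 12.0
```

```bash
python3 -c "
from h import *
where();goal(17,0,-6,17)"
```

```text
lean 17.18 edge d,x,z [12.75  0.13 -6.08] foot d,x,z [-2.53  0.13 -1.35] F d,x,z [-2.07  1.85 -0.64] M [ 0.52 -0.1   0.18] gap 31.458427852822552 clk 8.3333
clk 8.3333 shift [-0.0004 -0.0149 -0.0051] turn [ 0.001  -0.0001 -0.    ] F [ 1.52  2.32 -0.64]
```

>>> apply_moves:
  moves:
    - [[0.001,0.001,0],[0,0,0],1]
    - [[0.002,0.002,0],[0,0,0],1]
    - [[0.003,0.002,0],[0,0,0],1]
    - [[0.004,0.002,0],[0,0,0],1]
    - [[0.004,0.002,0],[0,0,0],1]

```text
clock: 8.75
eef_pos: [517.2, 162.8, 143.4]
eef_rot: [2.842, 0.0, 1.833]
wrist_force: [-0.2, 1.0, -2.4]
finger_gap: 31.4
finger_force: 12.0
```

```bash
python3 -c "
from h import *
where()"
```

```text
lean 17.15 edge d,x,z [12.45  0.93 -6.05] foot d,x,z [-2.83  0.93 -1.33] F d,x,z [-0.05  1.   -2.39] M [0.04 0.19 0.06] gap 31.43321660607247 clk 8.75
```

>>> apply_moves:
  moves:
    - [[0.001,0,0],[0,0,0],1]
    - [[0.002,0,0],[0,0,0],1]
    - [[0.003,0,0],[0,0,0],1]
    - [[0.003,0,0],[0,0,0],1]
    - [[0.003,0,0],[0,0,0],1]

```text
clock: 9.17
eef_pos: [517.2, 163.6, 143.7]
eef_rot: [2.842, 0.0, 1.833]
wrist_force: [-0.5, 0.2, -2.8]
finger_gap: 31.7
finger_force: 12.0
```

```bash
python3 -c "
from h import *
where()"
```

```text
lean 17.18 edge d,x,z [12.24  1.69 -5.84] foot d,x,z [-3.04  1.69 -1.11] F d,x,z [ 0.45  0.28 -2.76] M [-0.11  0.16  0.01] gap 31.698386368418223 clk 9.1667
```

>>> apply_moves:
  moves:
    - [[0.001,0,0],[0,0,0],1]
    - [[0.002,0,0],[0,0,0],1]
    - [[0.003,0,0],[0,0,0],1]
    - [[0.003,0,0],[0,0,0],1]
    - [[0.003,0,0],[0,0,0],1]

```text
clock: 9.58
eef_pos: [517.0, 164.3, 143.7]
eef_rot: [2.842, 0.0, 1.833]
wrist_force: [0.6, 0.4, -3.0]
finger_gap: 31.5
finger_force: 12.0
```

```bash
python3 -c "
from h import *
where()"
```

```text
lean 17.19 edge d,x,z [12.21  2.48 -5.81] foot d,x,z [-3.08  2.48 -1.08] F d,x,z [-0.7   0.28 -3.05] M [-0.1   0.17  0.02] gap 31.508251975177494 clk 9.5833
```

>>> apply_moves:
  moves:
    - [[0.001,0,0],[0,0,0],1]
    - [[0.002,0,0],[0,0,0],1]
    - [[0.003,0,0],[0,0,0],1]
    - [[0.003,0,0],[0,0,0],1]
    - [[0.003,0,0],[0,0,0],1]

```text
clock: 10.0
eef_pos: [516.8, 165.1, 143.7]
eef_rot: [2.842, 0.0, 1.833]
wrist_force: [-0.1, 0.0, -2.9]
finger_gap: 31.7
finger_force: 12.0
```

```bash
python3 -c "
from h import *
where()"
```

```text
lean 17.19 edge d,x,z [12.23  3.25 -5.81] foot d,x,z [-3.06  3.25 -1.08] F d,x,z [ 0.06  0.05 -2.86] M [-0.05  0.19 -0.01] gap 31.702277067865715 clk 10.0
```

>>> apply_moves:
  moves:
    - [[0.001,0,0],[0,0,0],1]
    - [[0.002,0,0],[0,0,0],1]
    - [[0.003,0,0],[0,0,0],1]
    - [[0.003,0,0],[0,0,0],1]
    - [[0.003,0,0],[0,0,0],1]

```text
clock: 10.42
eef_pos: [516.6, 165.7, 143.7]
eef_rot: [2.842, 0.0, 1.833]
wrist_force: [0.2, -0.8, -3.1]
finger_gap: 31.2
finger_force: 12.0
```

```bash
python3 -c "
from h import *
where()"
```

```text
lean 17.19 edge d,x,z [12.21  3.95 -5.8 ] foot d,x,z [-3.07  3.95 -1.08] F d,x,z [ 0.03 -0.77 -3.08] M [-0.32  0.18 -0.06] gap 31.227580652518274 clk 10.4167
```

>>> apply_moves:
  moves:
    - [[-0.003,0,0],[0,0,0],1]
    - [[-0.0065,0,0],[0,0,0],1]
    - [[-0.0065,-0.001,0],[0,0,0],1]
    - [[-0.0065,-0.002,0],[0,0,0],1]
    - [[-0.0065,-0.003,0],[0,0,0],1]
    - [[-0.0065,-0.004,0],[0,0,0],1]
    - [[-0.0065,-0.004,0],[0,0,0],1]
    - [[-0.0065,-0.004,0],[0,0,0],1]

```text
clock: 11.08
eef_pos: [516.1, 164.0, 143.4]
eef_rot: [2.842, -0.0, 1.833]
wrist_force: [-0.5, -1.3, -2.0]
finger_gap: 31.4
finger_force: 12.0
```

```bash
python3 -c "
from h import *
where()"
```

```text
lean 17.19 edge d,x,z [13.17  2.39 -6.09] foot d,x,z [-2.11  2.39 -1.36] F d,x,z [ 0.77 -1.09 -1.98] M [-0.07  0.18  0.02] gap 31.402459662819613 clk 11.0833
```

>>> apply_moves:
  moves:
    - [[0,-0.001,0],[0,0,0],1]
    - [[0,-0.002,0],[0,0,0],1]
    - [[0,-0.003,0],[0,0,0],1]
    - [[0,-0.004,0],[0,0,0],1]
    - [[0,-0.004,0],[0,0,0],1]
    - [[0,-0.004,0],[0,0,0],1]

```text
clock: 11.58
eef_pos: [515.2, 163.7, 143.1]
eef_rot: [2.842, 0.0, 1.833]
wrist_force: [-1.3, 0.1, -2.3]
finger_gap: 31.5
finger_force: 12.0
```

```bash
python3 -c "
from h import *
where()"
```

```text
lean 17.19 edge d,x,z [14.11  2.37 -6.38] foot d,x,z [-1.17  2.37 -1.66] F d,x,z [ 1.22  0.42 -2.26] M [-0.1   0.21 -0.01] gap 31.532700762126268 clk 11.5833
```

>>> apply_moves:
  moves:
    - [[0,-0.001,0],[0,0,0],1]
    - [[0,-0.002,0],[0,0,0],1]
    - [[0,-0.003,0],[0,0,0],1]
    - [[0,-0.004,0],[0,0,0],1]
    - [[0,-0.004,0],[0,0,0],1]
    - [[0,-0.004,0],[0,0,0],1]

```text
clock: 12.08
eef_pos: [514.4, 163.5, 142.9]
eef_rot: [2.841, -0.0, 1.833]
wrist_force: [2.6, 1.0, -3.2]
finger_gap: 31.3
finger_force: 12.0
```

```bash
python3 -c "
from h import *
where()"
```

```text
lean 17.22 edge d,x,z [14.84  2.37 -6.53] foot d,x,z [-0.45  2.37 -1.79] F d,x,z [-2.77  0.34 -3.24] M [ 0.06 -0.31  0.04] gap 31.272618168390593 clk 12.0833
```

>>> apply_moves:
  moves:
    - [[0,-0.001,0],[0,0,0],1]
    - [[0,-0.002,0],[0,0,0],1]
    - [[0,-0.003,0],[0,0,0],1]
    - [[0,-0.003,0],[0,0,0],1]
    - [[0,-0.003,0],[0,0,0],1]

```text
clock: 12.5
eef_pos: [513.9, 163.3, 142.8]
eef_rot: [2.841, 0.0, 1.833]
wrist_force: [5.1, 1.2, -2.5]
finger_gap: 31.7
finger_force: 12.0
```

```bash
python3 -c "
from h import *
where()"
```

```text
lean 17.24 edge d,x,z [15.39  2.34 -6.65] foot d,x,z [ 0.11  2.34 -1.9 ] F d,x,z [-5.26 -0.13 -2.45] M [ 0.32 -1.1   0.05] gap 31.726581906544723 clk 12.5
```

```bash
python3 -c "
from h import *
goal(14.3,2.3,-6,17)
goal(14.6,2.3,-5.7,14)
goal(14.8,2.3,-5.5,11)
goal(15,2.3,-5.5,8)"
```

```text
clk 12.5 shift [-0.0002  0.0066 -0.0009] turn [ 0.0014  0.     -0.    ] F [ 5.11  1.23 -2.45]
clk 12.5 shift [-0.0002  0.0255  0.0016] turn [ 0.018  0.    -0.   ] F [ 5.11  1.23 -2.45]
clk 12.5 shift [-0.0002  0.0446  0.0055] turn [ 0.0347  0.     -0.    ] F [ 5.11  1.23 -2.45]
clk 12.5 shift [-0.0002  0.0631  0.0113] turn [ 0.0514  0.     -0.    ] F [ 5.11  1.23 -2.45]
```

>>> apply_moves:
  moves:
    - [[0,0.0066,-0.001],[0.0014,0,0],1]
    - [[0,0.0066,-0.001],[0.0014,0,0],1]
    - [[0,0.013,0],[0.007,0,0],1]
    - [[0,0.019,0.001],[0.0125,0,0],1]
    - [[0,0.0255,0.0016],[0.018,0,0],1]
    - [[0,0.032,0.003],[0.0235,0,0],1]
    - [[0,0.038,0.004],[0.029,0,0],1]
    - [[0,0.0446,0.0055],[0.0347,0,0],1]
    - [[0,0.0446,0.0055],[0.0347,0,0],1]
    - [[0,0.0446,0.0055],[0.0347,0,0],1]

```text
clock: 13.33
eef_pos: [524.2, 166.1, 144.3]
eef_rot: [2.951, 0.0, 1.833]
wrist_force: [1.2, 0.2, -2.0]
finger_gap: 32.1
finger_force: 12.0
```

```bash
python3 -c "
from h import *
where()
goal(15,2.3,-5.5,8)
goal(15.3,2.3,-5.5,4)"
```

```text
lean 10.9 edge d,x,z [15.29  2.35 -6.01] foot d,x,z [-0.42  2.35 -2.98] F d,x,z [-1.2  -0.15 -1.99] M [-0.02 -0.12  0.02] gap 32.11329407408419 clk 13.3333
clk 13.3333 shift [-0.0002  0.0207  0.0019] turn [0.0161 0.     0.    ] F [ 1.2   0.16 -1.99]
clk 13.3333 shift [-0.0002  0.0455  0.0084] turn [0.0383 0.     0.    ] F [ 1.2   0.16 -1.99]
```

>>> apply_moves:
  moves:
    - [[0,0.006,0.0003],[0.003,0,0],1]
    - [[0,0.011,0.0005],[0.007,0,0],1]
    - [[0,0.016,0.001],[0.012,0,0],1]
    - [[0,0.0207,0.0019],[0.0161,0,0],1]
    - [[0,0.027,0.003],[0.022,0,0],1]
    - [[0,0.033,0.005],[0.027,0,0],1]
    - [[0,0.039,0.0065],[0.033,0,0],1]
    - [[0,0.0455,0.0084],[0.0383,0,0],1]
    - [[0,0.0455,0.0084],[0.0383,0,0],1]
    - [[0,0.0455,0.0084],[0.0383,0,0],1]

```text
clock: 14.17
eef_pos: [535.6, 169.2, 144.5]
eef_rot: [3.071, -0.0, 1.833]
wrist_force: [-0.7, 0.9, -3.3]
finger_gap: 31.7
finger_force: 12.0
```

```bash
python3 -c "
from h import *
where()
goal(15.5,2.3,-5.5,0)"
```

```text
lean 4.03 edge d,x,z [15.09  2.35 -5.44] foot d,x,z [-0.87  2.35 -4.31] F d,x,z [ 0.43  1.09 -3.32] M [-0.06 -0.05  0.01] gap 31.70147291656606 clk 14.1667
clk 14.1667 shift [-0.0002  0.0249  0.0056] turn [ 0.0224 -0.      0.    ] F [-0.7   0.94 -3.32]
```

>>> apply_moves:
  moves:
    - [[0,0.004,0.0009],[0.0037,0,0],1]
    - [[0,0.008,0.0018],[0.0075,0,0],1]
    - [[0,0.0125,0.0028],[0.0112,0,0],1]
    - [[0,0.0165,0.0037],[0.015,0,0],1]
    - [[0,0.021,0.0047],[0.0187,0,0],1]
    - [[0,0.025,0.0056],[0.0224,0,0],1]
    - [[0,0.025,0.0056],[0.0224,0,0],1]
    - [[0,0.025,0.0056],[0.0224,0,0],1]

```text
clock: 14.83
eef_pos: [541.6, 170.8, 143.6]
eef_rot: [3.141, -0.0, 1.833]
wrist_force: [0.4, -0.4, -2.8]
finger_gap: 31.3
finger_force: 12.0
```

```bash
python3 -c "
from h import *
where()"
```

```text
lean 0.01 edge d,x,z [15.52  2.35 -5.44] foot d,x,z [-0.48  2.35 -5.43] F d,x,z [-0.27 -0.48 -2.79] M [-0.01 -0.12 -0.01] gap 31.257111806638633 clk 14.8333
```

>>> apply_moves:
  moves:
    - [[0,0,0.002],[0,0,0],1]
    - [[0,0,0.004],[0,0,0],1]
    - [[0,0,0.006],[0,0,0],1]
    - [[0,0,0.008],[0,0,0],1]
    - [[0,0,0.01],[0,0,0],1]
    - [[0,0,0.012],[0,0,0],1]
    - [[0,0,0.014],[0,0,0],1]
    - [[0,0,0.016],[0,0,0],1]
    - [[0,0,0.018],[0,0,0],1]
    - [[0,0,0.02],[0,0,0],1]
    - [[0,0,0.02],[0,0,0],1]

```text
clock: 15.75
eef_pos: [541.5, 170.8, 138.6]
eef_rot: [3.141, 0.0, 1.833]
wrist_force: [-0.2, -0.4, -3.2]
finger_gap: 31.7
finger_force: 12.0
```

```bash
python3 -c "
from h import *
where()"
```

```text
lean 0.01 edge d,x,z [ 15.64   2.38 -10.43] foot d,x,z [ -0.36   2.38 -10.43] F d,x,z [ 0.29 -0.38 -3.18] M [-0.01 -0.14 -0.01] gap 31.68403221719622 clk 15.75
```

>>> apply_moves:
  moves:
    - [[0,0,0.004],[0,0,0],1]
    - [[0,0,0.008],[0,0,0],1]
    - [[0,0,0.012],[0,0,0],1]
    - [[0,0,0.016],[0,0,0],1]
    - [[0,0,0.02],[0,0,0],1]
    - [[0,0,0.024],[0,0,0],1]
    - [[0,0,0.028],[0,0,0],1]
    - [[0,0,0.032],[0,0,0],1]
    - [[0,0,0.036],[0,0,0],1]
    - [[0,0,0.04],[0,0,0],1]
    - [[0,0,0.04],[0,0,0],1]

```text
clock: 16.67
eef_pos: [541.5, 170.8, 128.5]
eef_rot: [-3.142, -0.0, 1.833]
wrist_force: [-0.5, 0.0, -2.2]
finger_gap: 31.5
finger_force: 12.0
```

```bash
python3 -c "
from h import *
where()"
```

```text
lean 0.0 edge d,x,z [ 15.69   2.37 -20.54] foot d,x,z [ -0.31   2.37 -20.54] F d,x,z [ 0.53  0.15 -2.17] M [-0.01 -0.14 -0.  ] gap 31.514680500600683 clk 16.6667
```

>>> apply_moves:
  moves:
    - [[0,0,0.004],[0,0,0],1]
    - [[0,0,0.008],[0,0,0],1]
    - [[0,0,0.012],[0,0,0],1]
    - [[0,0,0.016],[0,0,0],1]
    - [[0,0,0.02],[0,0,0],1]
    - [[0,0,0.024],[0,0,0],1]
    - [[0,0,0.028],[0,0,0],1]
    - [[0,0,0.032],[0,0,0],1]
    - [[0,0,0.036],[0,0,0],1]
    - [[0,0,0.04],[0,0,0],1]
    - [[0,0,0.044],[0,0,0],1]
    - [[0,0,0.044],[0,0,0],1]

```text
clock: 17.67
eef_pos: [541.5, 170.8, 117.5]
eef_rot: [3.142, 0.0, 1.833]
wrist_force: [0.9, -0.0, -3.0]
finger_gap: 31.7
finger_force: 12.0
```

```bash
python3 -c "
from h import *
where()"
```

```text
lean 0.0 edge d,x,z [ 15.69   2.35 -31.52] foot d,x,z [ -0.31   2.35 -31.52] F d,x,z [-0.88 -0.24 -2.98] M [ 0.02 -0.14  0.02] gap 31.7236667616815 clk 17.6667
```

>>> apply_moves:
  moves:
    - [[0,0,0.0015],[0,0,0],1]
    - [[0,0,0.003],[0,0,0],1]
    - [[0,0,0.0045],[0,0,0],1]
    - [[0,0,0.006],[0,0,0],1]
    - [[0,0,0.0075],[0,0,0],1]
    - [[0,0,0.009],[0,0,0],1]
    - [[0,0,0.0105],[0,0,0],1]
    - [[0,0,0.012],[0,0,0],1]
    - [[0,0,0.0135],[0,0,0],1]
    - [[0,0,0.015],[0,0,0],1]
    - [[0,0,0.016],[0,0,0],1]
    - [[0,0,0.016],[0,0,0],1]
  squeeze: 9

```text
clock: 18.67
eef_pos: [541.5, 170.8, 113.6]
eef_rot: [3.141, 0.0, 1.833]
wrist_force: [0.0, -0.1, -3.7]
finger_gap: 31.5
finger_force: 9.0
```

```bash
python3 -c "
from h import *
where()"
```

```text
lean 0.01 edge d,x,z [ 15.61   2.35 -35.35] foot d,x,z [ -0.39   2.35 -35.35] F d,x,z [-0.   -0.05 -3.68] M [-0.02 -0.16  0.02] gap 31.546076135681915 clk 18.6667
```

>>> apply_moves:
  moves:
    - [[0,0,0.0005],[0,0,0],1]
    - [[0,0,0.001],[0,0,0],1]
    - [[0,0,0.0015],[0,0,0],1]
    - [[0,0,0.0015],[0,0,0],1]

```text
clock: 19.0
eef_pos: [541.6, 170.8, 113.3]
eef_rot: [3.141, -0.0, 1.833]
wrist_force: [0.0, -1.0, -3.6]
finger_gap: 31.7
finger_force: 9.0
```

```bash
python3 -c "
from h import *
where()"
```

```text
lean 0.02 edge d,x,z [ 15.59   2.4  -35.72] foot d,x,z [ -0.41   2.4  -35.71] F d,x,z [ 0.24 -1.   -3.65] M [-0.02 -0.09 -0.02] gap 31.714388364818262 clk 19.0
```

Still no floor contact, so a little further.

>>> apply_moves:
  moves:
    - [[0,0,0.0005],[0,0,0],1]
    - [[0,0,0.001],[0,0,0],1]
    - [[0,0,0.0015],[0,0,0],1]
    - [[0,0,0.002],[0,0,0],1]
    - [[0,0,0.002],[0,0,0],1]
    - [[0,0,0.002],[0,0,0],1]

```text
clock: 19.5
eef_pos: [541.6, 170.8, 112.9]
eef_rot: [3.141, -0.0, 1.833]
wrist_force: [-0.9, -0.8, -1.6]
finger_gap: 31.7
finger_force: 9.0
```

```bash
python3 -c "
from h import *
where()"
```

```text
lean 0.03 edge d,x,z [ 15.52   2.4  -36.07] foot d,x,z [ -0.48   2.4  -36.06] F d,x,z [ 1.08 -0.59 -1.65] M [-0.02  0.02 -0.02] gap 31.740255953497368 clk 19.5
```

>>> apply_moves:
  moves:
    - [[0,0,0],[0,0,0],0.6]
    - [[0,0,0],[0,0,0],0.5]
    - [[0,0,0],[0,0,0],0.3]
    - [[0,0,0],[0,0,0],0.1]
    - [[0,0,0],[0,0,0],0]
    - [[0,0,0],[0,0,0],0]
    - [[0,0,0],[0,0,0],0]
    - [[0,0,-0.05],[0,0,0],0]
    - [[0,0,-0.15],[0,0,0],0]
    - [[0,0,-0.3],[0,0,0],0]
    - [[0,0,-0.45],[0,0,0],0]
    - [[0,0,-0.45],[0,0,0],0]

```text
clock: 20.5
eef_pos: [543.5, 171.3, 232.8]
eef_rot: [3.131, 0.0, 1.833]
wrist_force: [0.9, 0.6, 0.0]
finger_gap: 93.9
finger_force: 0.0
```

>>> apply_moves:
  moves:
    - [[0,-0.3,-0.05],[0,0,0],0]
    - [[0,-0.5,-0.1],[0,0,0],0]
    - [[0,-0.5,-0.1],[0,0,0],0]
    - [[0,-0.5,-0.1],[0,0,0],0]
    - [[0,-0.5,-0.1],[0,0,0],0]
    - [[0,-0.5,-0.1],[0,0,0],0]

```text
clock: 21.0
eef_pos: [421.3, 138.5, 250.5]
eef_rot: [3.14, 0.0, 1.833]
wrist_force: [-0.6, 0.5, -0.2]
finger_gap: 94.0
finger_force: 0.0
```

```bash
python3 - <<'E'
from h import *
print(manip.read_state()["clock"])
s=viewer.camera("scene")
cv2.imwrite("pics/end.png",cv2.resize(s[130:330,160:430],None,fx=2.9,fy=2.9,interpolation=cv2.INTER_CUBIC))
E
```

```text
21.0
```

View pics/end.png

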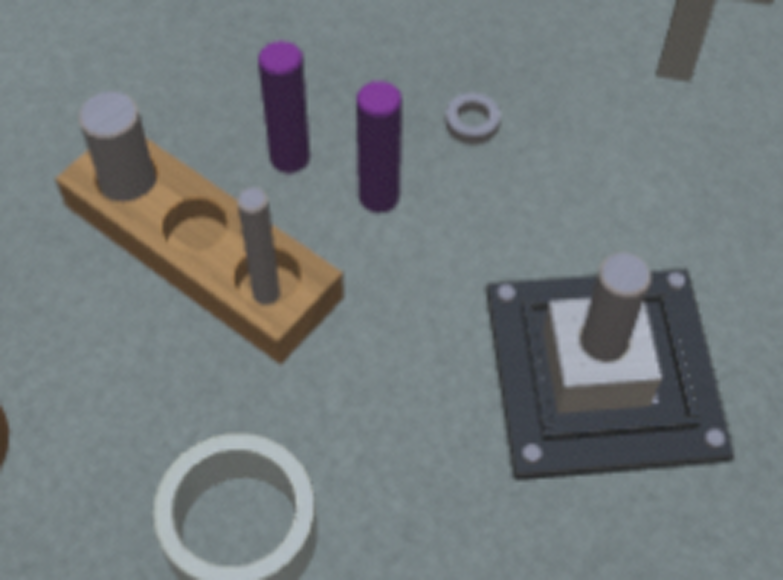

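The spindle stands in the bush bore, top at (624,272) in the crop. The thin and thick rods still stand in the rack at (253,200) and (110,115), and the gripper is clear. I'll hand it in.

```bash
python3 -c "
from cell import manip
print(manip.sign_off())"
```

```text
the job is handed in; nothing more can be done
None
```

The job is handed in: the middle spindle went in leaning about 17°, was straightened and slid down to the bore floor, and released at about 20 s, with the highest force I read about 5 N and the other two rods still standing in the rack (the judge's verdict was not shown).

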